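# Rock the stuck guide block out of the counter drill jig

### The arm

A 7-joint arm with a two-finger parallel gripper is mounted at the origin on the work surface. World frame = base frame: x ahead of the robot, y to its left, z up, the work surface at z = 0. Lengths are in m, angles in rad, forces in N, time in s.
With the tool pointing down it reaches from about 0.4 to 0.85 m from the base axis. Payload 10.4 kg.
Tool frame: the origin (TCP) lies at the very end of the fingers, on their centre line; the grasp point (between the pads) lies 19 mm behind it; z points along the fingers, y is the direction in which the jaws open and shut (so a half turn about z gives the same grasp; the last joint's range is limited). The gripper opens to 87 mm and grips with 3 to 60 N. Pads are 19 mm wide; open, the fingers measure 117 mm over their backs; the gripper's body (75 mm by 190 mm) begins 51 mm behind the grasp point.
Start: joints at [-1.177, 0.332, -0.065, 1.46, 0.022, 1.35, -0.088], TCP at [0.253, 0.572, 0.223] pointing down, gripper open.
Joint ranges: [-2.6, 2.6], [-0.5, 2.12], [-1.47, 1.34], [0.16, 2.42], [-1.27, 4.41], [0.06, 2.06], [-2.6, 2.6]. Speed limits (rad/s): [2.22, 2.22, 2.79, 2.79, 3.14, 3.14, 3.14].

### API

Orientations are given as a unit quaternion [x, y, z, w].
In Python, from bench import r gives the robot as it stands.
- The arm moves only by the tool move_arm, never from a script. Its argument "deltas" is a list of rows, each a list of 5 numbers: the gripper's target within -1 to 1 (fully open at 1, half-way at 0, shut at -1), then the shift along the tool's x, y, z as a fraction of full scale, then the turn about the tool's z as a fraction of full scale. A call has 1 to 12 rows; each row shifts and turns the commanded pose from where the row before left it, along the tool's axes as they then stand; what a row does not reach is not made up. Full scale, the value 1, is 2.5 cm for a shift and 90 degrees for a turn. A row lasts 1/12 s, in which the tool goes at most 41.7 mm and 7.16 degrees, less where a joint would pass 70% of its speed; a pose out of reach is approached as far as the arm can. A call with a number of a shift or a turn outside -1 to 1 is refused whole. A call with a gripper value outside its range is refused whole. The fingers move at their own pace and stop on an object; "squeeze" is the grip in N (left out, the last holds). Time passes only in rows, so rows that do not move let the fingers close. It gives the time, the measured TCP pose, the force and the opening at its end, in the units of the state.
- r.read_state(): the state, without advancing time (a new reading comes with each control period).
- r.camera(name): name is "scene" or "top" or "wrist"; returns the picture (400x640x3 uint8, red, green, blue); there is no depth.
- r.camera_info(name): a dict with "K" (3x3 intrinsics, pixels), "R" (3x3) and "t" (3): a world point X has camera coordinates R X + t; the wrist camera has in their place "hand_eye" (4x4, takes a point from camera to tool coordinates, whose origin is the TCP and whose axes are the flange's). Camera axes: x right, y down, z forward; pixel columns grow to the right and rows downward; lengths in m; the calibration is good to about 2 mm. A picture is of the moment at which its call begins: read the wrist's pose just before it. camera_info takes no time and is no camera call.
- r.close_job(): hands the job in, once; it reports no verdict.
Trained networks look in the newest picture that a camera, given by its name, has taken for a name from the list of things; names that differ only in an ending like _2 or _b are one class to them, and where a whole thing is asked for, a point or a joint stands for the part that bears it (a point fixed in the world has none). Each returns a list of dicts, best first, with "confidence" (0 to 1); they miss things now and then, are a little off and sometimes report something else, mostly with a low value. They report only what shows in the picture. A call takes as long as a camera call. They do not tell look-alikes from the thing itself.
- r.boxes_of(camera, label): "position" ([x, y, z] in m, in the coordinates of the camera as it stood for that picture, good to about 4 mm: the middle of the surface that is visible of it).
- r.tip_of(camera, label): "position" ([x, y, z] in m, in the coordinates of the camera as it stood for that picture, good to about 4 mm: a listed point, or the origin of a listed thing).
The state is a dict: "time": time; "joint_positions": joint angles; "joint_vel": joint speeds; "joint_torque": joint torques, N m; "ee_pos": TCP position; "eef_rot": TCP orientation; "ft_force": force on the tool from outside, world axes, zero at the start; "torque": the same for the moment, N m; "width": finger opening in m.
Only numpy, scipy, OpenCV 4.12 (cv2) and the standard library are available. Lean on these libraries where they do the work, as an engineer would, in place of code of your own. Each camera call takes 0.05 s, during which the arm holds its last target.

### The job

Slide the round steel parts dish along the counter, without lifting it, until it sits inside the painted ring, ready for the worn guide block. Then take hold of the guide block that is stuck upright in the drill jig and rock it out: first tip up the end nearest the painted ring until it pops past its spring plunger, then tip the block back the other way so that the other end rises past its plunger and stands higher than the first. Lift it just clear and finish while still holding it, upright and still, straight above its seat, a few centimetres clear of the jig and touching nothing but your gripper; leave the other things on the counter alone.

Things in the scene. Friction and masses are not known exactly. Their poses are not given: they have to be found in the camera images.
- jig: Aluminium drill jig screwed to the counter: plate 90 (x) x 150 (y) x 12 mm, origin at the centre of its underside, z up. The block stands on the plate in a channel along y: cheeks 8 mm thick, 50 mm long, inner faces 13.5 mm off centre in x, up to 30 mm height. At both ends, 36.5 to 62 mm off centre in y, a plunger housing 24 mm wide, up to 34 mm height, the jig's highest part.
- plunger_a (a joint): Spring plunger at the jig's +y end: 0 sprung in, grows to 0.008 m as pushed out. Smooth 8 mm round nose at 22 mm height lies over the block's sloped foot end and holds it down (8 N sideways + 0.8 N per mm). As that end rises it gives way at 6 mm, then springs in under the foot and pushes it up to about 12 mm. One end takes 15 to 25 N upwards, both at once twice that.
- plunger_b (a joint): The same spring plunger at the jig's -y end.
- block: Steel guide block, 0.28 to 0.56 kg, standing in the jig with the jig's axes; origin at the centre of its underside, 12 mm above the counter. Foot 24 (x) x 60 (y) x 8 mm, y ends pointed like '>' (45 degrees), flat underside 52 mm long; body 24 x 44 mm up to 28 mm; neck to grip 24 (x) x 30 (y) mm from 28 to 85 mm; brass bush 4 mm on top. 1.5 mm play in x, so it tips about the jig's x axis only.
- end_a (a point): Pointed tip of the block's foot at its +y end (30 mm from the middle, 4 mm above the underside).
- end_b (a point): Pointed tip of the block's foot at its -y end (30 mm from the middle, 4 mm above the underside).
- dish: Round open steel parts dish, 110 mm outside diameter, 24 mm high, wall 3 mm, floor 4 mm thick, about 0.22 kg, loose on the counter, 90 to 150 mm nearer the robot than the ring. Origin at the centre of its underside. Fingertips can stand inside it and push on its wall.
- spot: White ring painted flat on the counter beside the jig (on its left or right), inner diameter 134 mm, 5 mm wide; origin at its centre on the counter. It can be slid over.
- screw_box: Carton of screws, 70 x 110 x 45 mm high, origin at the centre of its underside. To be left alone.
- jar: Closed jar, 64 mm diameter, 85 mm high, origin at the centre of its underside. To be left alone.
- screwdriver: Screwdriver lying on the counter beyond the work, about 200 mm long along its own x axis. To be left alone.
There are look-alikes about, which are no part of the job. Leave any pink look-alike of the block alone.

How it is judged:
By the outcome, as a careful person would: the job done as asked, in the order asked, and still so for the second after the job is handed in, while the arm keeps its last pose, push and grip.
It also fails if it takes over 58 s, if anything falls off the work surface, if the arm or the gripper's body presses on something with over 40 N, if the wrist force passes 120 N, or if a joint passes its speed limit or range.

## Working session

There is one attempt and no reset: what is moved stays moved. The work goes in short steps, Python scripts to look and compute and a tool call to move; the robot and the scene stay as the last step left them, time stands still between calls to the robot, and variables do not carry over. Pictures are saved under pics/ and viewed, and the job is handed in when it is done.

Besides the shell and the picture viewer there is one more tool, called as a command line: name --pt "numbers of a row" for each row, then --argument value for the rest. move_arm: Moves the arm, as the interface text tells. Shift numbers are shares of 2.5 cm and turn numbers shares of 90 degrees, none past 1 either way. Its arguments: {"type":"object","properties":{"deltas":{"type":"array","items":{"type":"array","items":{"type":"number"}}},"squeeze":{"type":"number"}},"required":["deltas"]}

```bash
ls; mkdir -p pics
python3 - <<'E'
from bench import r
import cv2
s=r.read_state()
print({k:s[k] for k in ['time','ee_pos','eef_rot','width','ft_force']})
for c in ['scene','top']:
    cv2.imwrite(f'pics/{c}0.png',r.camera(c)[:,:,::-1])
    i=r.camera_info(c); print(c,i)
    for l in ['jig','block','dish','spot','screw_box','jar','screwdriver','end_a','end_b']:
        import numpy as np
        R=np.array(i['R']);t=np.array(i['t'])
        for d in r.tip_of(c,l)[:3]: print(c,l,np.round(R.T@(np.array(d['position'])-t),4),round(d['confidence'],2))
print(r.camera_info('wrist'))
E
```

```text
pics
{'time': 0.0, 'ee_pos': array([0.2528342 , 0.57114152, 0.22171466]), 'eef_rot': array([ 2.06885296e-01,  9.78364921e-01, -7.30349951e-04, -1.48349513e-04]), 'width': 0.0873795105958064, 'ft_force': array([-0.23260705,  0.8373619 , -0.47323455])}
scene {'K': array([[432.43424462,   0.        , 313.99329668],
       [  0.        , 432.43424462, 197.74612442],
       [  0.        ,   0.        ,   1.        ]]), 'R': array([[-0.40867009,  0.91267675, -0.00314855],
       [ 0.74530599,  0.33173118, -0.57833676],
       [-0.52679004, -0.23869557, -0.81579206]]), 't': array([ 0.28131667, -0.45165404,  1.56493789])}
scene jig [0.5919 0.1657 0.0011] 0.89
scene jig [0.5886 0.1979 0.0144] 0.74
scene jig [ 0.6001 -0.3955 -0.0018] 0.69
scene block [ 5.510e-01  3.078e-01 -3.000e-04] 0.79
scene block [ 0.4652  0.2074 -0.0018] 0.76
scene block [0.7115 0.1439 0.0011] 0.67
scene dish [ 0.5148 -0.1279 -0.0008] 0.84
scene screw_box [0.678  0.3567 0.0045] 0.97
scene jar [ 0.5155 -0.1263 -0.0046] 0.7
scene jar [ 0.5995 -0.3971 -0.0033] 0.59
scene end_a [0.5207 0.3007 0.0029] 0.88
scene end_a [0.5928
[... 1034 characters left out ...]
] 0.86
top end_a [ 7.326e-01  1.209e-01 -4.000e-04] 0.79
top end_b [ 0.6934  0.1678 -0.0007] 0.88
top end_b [0.4449 0.1802 0.0059] 0.86
top end_b [ 7.326e-01  1.209e-01 -4.000e-04] 0.79
{'K': array([[353.48472414,   0.        , 320.92280584],
       [  0.        , 353.48472414, 200.05062878],
       [  0.        ,   0.        ,   1.        ]]), 'hand_eye': array([[ 2.91285893e-04, -9.66461684e-01, -2.56810687e-01,
         7.07733527e-02],
       [ 9.99999957e-01,  2.91531048e-04,  3.71179765e-05,
         7.67775890e-04],
       [ 3.89951866e-05, -2.56810687e-01,  9.66461727e-01,
        -1.61726726e-01],
       [ 0.00000000e+00,  0.00000000e+00,  0.00000000e+00,
         1.00000000e+00]])}
```

View pics/scene0.png

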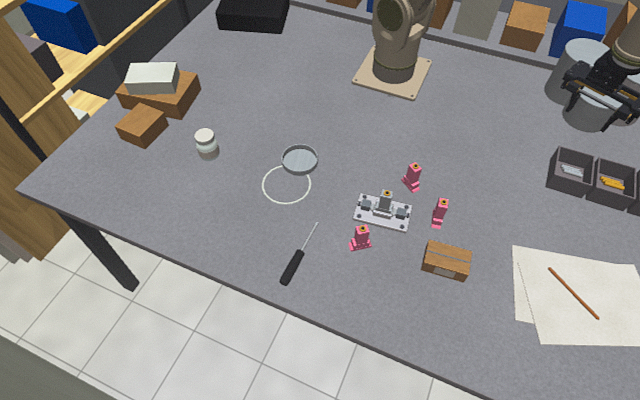

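View pics/top0.png

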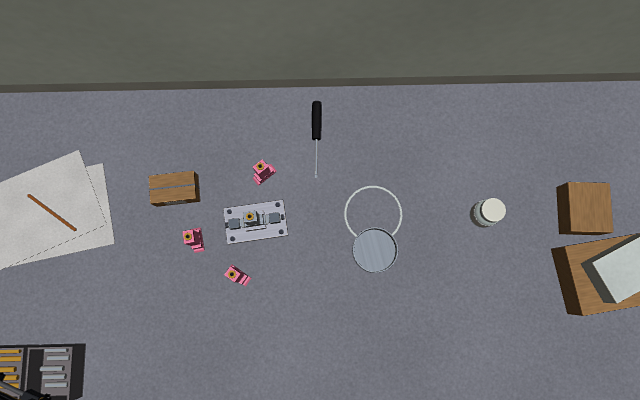

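The steel block sits in the jig at about (250,218) in the top picture. Pink look-alikes stand around it, the dish is at (375,250) and the ring at (373,213). Next I'll measure the jig, ring and dish more precisely.

```bash
cat > h.py <<'E'
import numpy as np, cv2
from bench import r
def ray(c,uv,z,img=None):
    i=r.camera_info(c);K=np.array(i['K']);R=np.array(i['R']);t=np.array(i['t'])
    d=R.T@np.linalg.solve(K,np.array([uv[0],uv[1],1.]));o=-R.T@t
    return o+d*(z-o[2])/d[2]
def proj(c,X):
    i=r.camera_info(c);p=np.array(i['K'])@(np.array(i['R'])@np.array(X)+np.array(i['t']));return p[:2]/p[2]
def rings(c,img):
    # white ring pixels
    pass
E
python3 - <<'E'
from h import *
im=cv2.imread('pics/top0.png'); sc=cv2.imread('pics/scene0.png')
a=cv2.resize(im[150:300,170:430],None,fx=3,fy=3,interpolation=cv2.INTER_CUBIC);cv2.imwrite('pics/topz.png',a)
a=cv2.resize(sc[130:260,240:460],None,fx=3.6,fy=3.6,interpolation=cv2.INTER_CUBIC);cv2.imwrite('pics/scz.png',a)
for c,I,roi in [('top',im,(335,175,410,285)),('scene',sc,(250,130,330,215))]:
    x0,y0,x1,y1=roi
    m=(I.min(2)>195).astype(np.uint8); mm=np.zeros_like(m);mm[y0:y1,x0:x1]=m[y0:y1,x0:x1]
    ys,xs=np.nonzero(mm)
    P=np.array([ray(c,(x,y),0)[:2] for x,y in zip(xs,ys)])
    # robust circle fit
    from scipy.optimize import least_squares
    s=least_squares(lambda p:np.hypot(*(P-p[:2]).T)-0.0695,[0.6,-0.12],loss='soft_l1',f_scale=0.003)
    print(c,len(P),s.x,np.median(np.abs(s.fun)))
E
```

```text
top 79 [ 0.60810566 -0.12621221] 0.00039951912152587366
scene 140 [ 0.60608279 -0.12736974] 0.0011642058035208347
```

View pics/topz.png

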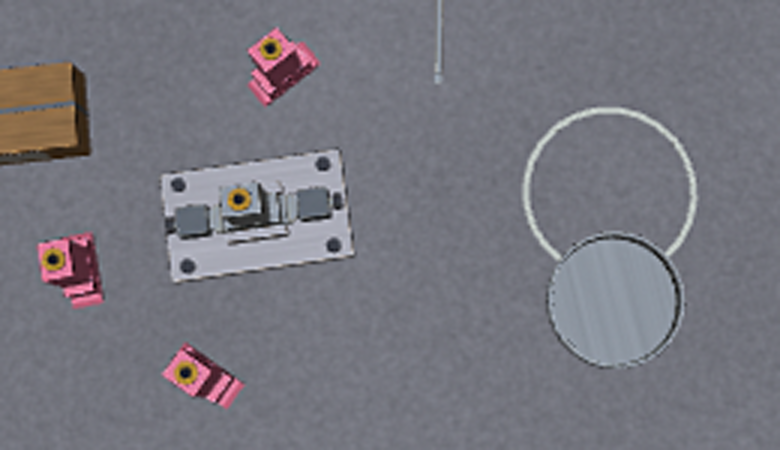

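View pics/scz.png

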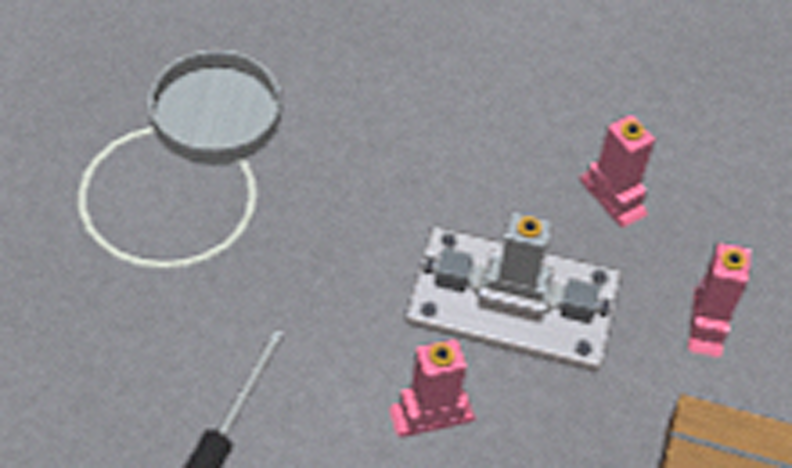

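Run:
```python
from h import *
f=lambda u,v:((u+.5)/3-.5+170,(v+.5)/3-.5+150)
C=[ray('top',f(*p),0.012)[:2] for p in [(161,174),(339,149),(355,254),(172,283)]]
print(np.round(C,4), np.mean(C,0))
for a,b in [(0,1),(3,2)]:
    d=C[b]-C[a];print('long',np.hypot(*d),np.degrees(np.arctan2(d[0],-d[1])))
for a,b in [(3,0),(2,1)]:
    d=C[b]-C[a];print('short',np.hypot(*d),np.degrees(np.arctan2(d[1],d[0])))
print('dish',ray('top',f(616,299),0.024))
print('bush top',ray('top',f(239,200),0.101))
g=lambda u,v:((u+.5)/3.6-.5+240,(v+.5)/3.6-.5+130)
print('bush scene',ray('scene',g(530,226),0.101),'dish',ray('scene',g(215,105),0.024))
C=[ray('scene',g(*p),0.012)[:2] for p in [(435,227),(620,270),(604,360),(407,320)]]
print(np.round(C,4),np.mean(C,0))
for a,b in [(0,1),(3,2)]:
    d=C[b]-C[a];print('long',np.hypot(*d),np.degrees(np.arctan2(d[1],d[0])))
s=r.read_state(); 
from scipy.spatial.transform import Rotation as Ro
print(Ro.from_quat(s['eef_rot']).as_matrix().round(3))
```

```text
[[0.6289 0.2433]
 [0.6467 0.0966]
 [0.5593 0.0841]
 [0.5388 0.2331]] [0.59345669 0.16428852]
long 0.1478336671287681 6.918597507726589
long 0.15035638035752702 7.829912822551017
short 0.090675237789322 6.480347714544081
short 0.0882997555628174 8.093237154352027
dish [ 0.51721452 -0.12588685  0.024     ]
bush top [0.59236654 0.16511141 0.101     ]
bush scene [0.59180102 0.16595436 0.101     ] dish [ 0.5221439  -0.12252855  0.024     ]
[[0.557  0.0873]
 [0.5372 0.234 ]
 [0.6212 0.2467]
 [0.6481 0.0987]] [0.59086951 0.16667671]
long 0.14794554682978547 97.6892451040864
long 0.15039094621559682 100.31076085484393
[[-0.914  0.405  0.   ]
 [ 0.405  0.914  0.   ]
 [ 0.     0.    -1.   ]]
```

The jig is centred at about (0.592, 0.166) and turned +7.5°, with its long axis roughly along world y. The dish is at about (0.516, -0.126) and the ring at (0.607, -0.127). I'll turn the jaws along world y and go to the dish.

move_arm --pt "0 0 0 0 -0.0664" --pt "0 0 0 0 -0.0664" --pt "0 0 0 0 -0.0664" --pt "0 0 0 0 -0.0664" --pt "0 -0.38 -1 0 0" --pt "0 -0.38 -1 0 0" --pt "0 -0.38 -1 0 0" --pt "0 -0.38 -1 0 0" --pt "0 -0.38 -1 0 0" --pt "0 -0.38 -1 0 0" --pt "0 -0.38 -1 0 0" --pt "0 -0.38 -1 0 0" --squeeze 30

```text
time: 2.0
ee_pos: [0.3295, 0.3703, 0.2227]
eef_rot: [-0.0, 1.0, 0.0, 0.0]
ft_force: [-0.0, 0.7, 0.3]
width: 0.0434
```

move_arm --pt "0 -0.37 -1 0 0" --pt "0 -0.37 -1 0 0" --pt "0 -0.37 -1 0 0" --pt "0 -0.37 -1 0 0" --pt "0 -0.37 -1 0 0" --pt "0 -0.37 -1 0 0" --pt "0 -0.37 -1 0 0" --pt "0 -0.37 -1 0 0" --pt "0 -0.37 -1 0 0" --pt "0 -0.37 -1 0 0" --pt "0 -0.37 -1 0 0" --pt "0 -0.37 -1 0 0"

```text
time: 3.0
ee_pos: [0.4405, 0.0703, 0.2228]
eef_rot: [-0.0, 1.0, 0.0, 0.0]
ft_force: [-0.1, 1.4, -0.2]
width: 0.0433
```

move_arm --pt "0 -0.37 -1 0.2 0" --pt "0 -0.37 -1 0.4 0" --pt "0 -0.37 -1 0.6 0" --pt "0 -0.37 -1 0.6 0" --pt "0 -0.37 -1 0.6 0" --pt "0 -0.37 -0.8 0.6 0" --pt "0 -0.37 -0.6 0.6 0" --pt "0 -0.37 -0.4 0.4 0" --pt "0 0 0 0 0" --pt "0 0 0 0 0"

```text
time: 3.83
ee_pos: [0.514, -0.0987, 0.1222]
eef_rot: [0.0, 1.0, -0.0, -0.001]
ft_force: [-0.8, 0.6, 0.5]
width: 0.0434
```

move_arm --pt "0 -0.04 -0.54 0 0" --pt "0 -0.04 -0.54 0.3 0" --pt "0 0 0 0.6 0" --pt "0 0 0 0.6 0" --pt "0 0 0 0.6 0" --pt "0 0 0 0.4 0" --pt "0 0 0 0.2 0" --pt "0 0 0 0 0"

```text
time: 4.5
ee_pos: [0.5159, -0.1246, 0.0547]
eef_rot: [-0.001, 1.0, 0.0, -0.0]
ft_force: [-0.8, 1.2, 0.1]
width: 0.0438
```

Run:
```python
from h import *
a=r.camera('top')[:,:,::-1];cv2.imwrite('pics/t1.png',cv2.resize(a[150:300,290:450],None,fx=4,fy=4,interpolation=cv2.INTER_CUBIC))
a=r.camera('wrist')[:,:,::-1];cv2.imwrite('pics/w1.png',a)
```

```text
(no output)
```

View pics/t1.png

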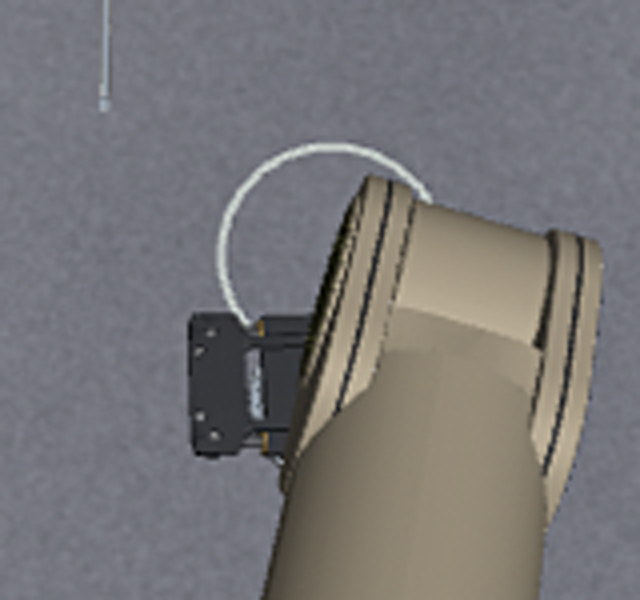

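View pics/w1.png

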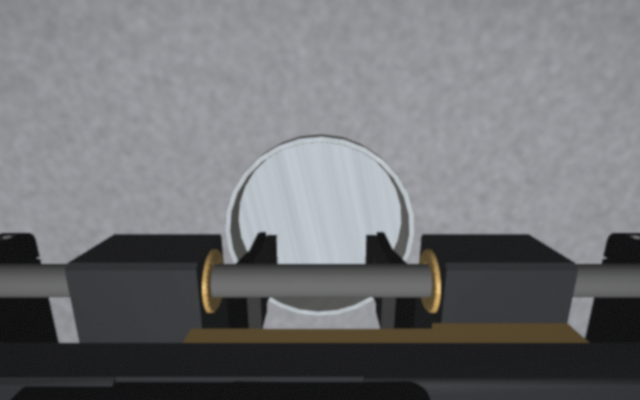

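```bash
cat >> h.py <<'E'
from scipy.spatial.transform import Rotation as Ro
def wray(uv,z):
    s=r.read_state();i=r.camera_info('wrist');H=np.array(i['hand_eye']);T=np.eye(4);T[:3,:3]=Ro.from_quat(s['eef_rot']).as_matrix();T[:3,3]=s['ee_pos'];M=T@H
    d=M[:3,:3]@np.linalg.solve(np.array(i['K']),[uv[0],uv[1],1.]);o=M[:3,3];return o+d*(z-o[2])/d[2]
def wproj(X):
    s=r.read_state();i=r.camera_info('wrist');H=np.array(i['hand_eye']);T=np.eye(4);T[:3,:3]=Ro.from_quat(s['eef_rot']).as_matrix();T[:3,3]=s['ee_pos'];M=np.linalg.inv(T@H)
    p=np.array(i['K'])@(M[:3,:3]@np.array(X)+M[:3,3]);return p[:2]/p[2]
E
python3 - <<'E'
from h import *
for p in [(226,215),(413,215),(320,135),(320,313)]: print(wray(p,.024).round(4))
print(wproj(r.read_state()['ee_pos']), r.read_state()['ee_pos'])
E
```

```text
[ 0.5067 -0.1785  0.024 ]
[ 0.5066 -0.0713  0.024 ]
[ 0.4614 -0.1246  0.024 ]
[ 0.5702 -0.1246  0.024 ]
[318.87076479 253.78166078] [ 0.51673047 -0.12510128  0.05580616]
```

move_arm --pt "0 0 0 0.4 0" --pt "0 0 0 0.5 0" --pt "0 0 -0.04 0.4 0" --pt "0 0 0 0.3 0" --pt "0 0 0 0.15 0" --pt "0 0 0 0 0" --pt "0 0 0 0 0"

```text
time: 5.18
ee_pos: [0.5162, -0.1265, 0.0111]
eef_rot: [-0.0, 1.0, -0.0, -0.0]
ft_force: [0.3, 0.2, -0.5]
width: 0.0434
```

move_arm --pt "0 -0.3 0 0 0" --pt "0 -0.4 0 0 0" --pt "0 -0.3 0 0 0" --pt "0 -0.3 0 0 0" --pt "0 -0.4 0 0 0" --pt "0 -0.4 0 0 0" --pt "0 -0.4 0 0 0" --pt "0 -0.4 0 0 0" --pt "0 -0.2 0 0 0" --pt "0 -0.1 0 0 0" --pt "0 0 0 0 0"

```text
time: 6.1
ee_pos: [0.5966, -0.1263, 0.0112]
eef_rot: [-0.0, 1.0, -0.0, 0.0]
ft_force: [-0.6, 0.7, 0.0]
width: 0.0435
```

Run:
```python
from h import *
a=r.camera('wrist')[:,:,::-1];cv2.imwrite('pics/w2.png',a)
a=r.camera('scene')[:,:,::-1];cv2.imwrite('pics/s2.png',cv2.resize(a[110:240,220:400],None,fx=4,fy=4,interpolation=cv2.INTER_CUBIC))
```

```text
(no output)
```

View pics/w2.png

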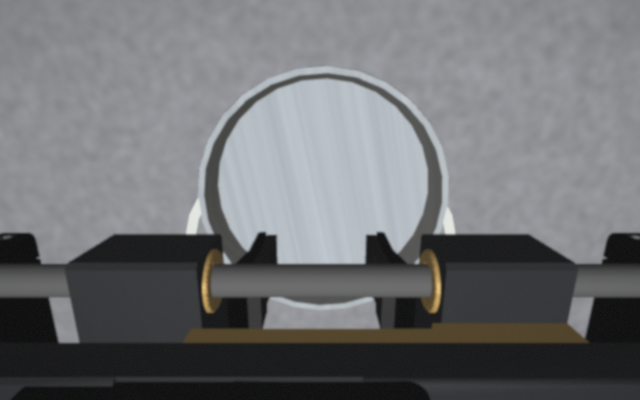

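View pics/s2.png

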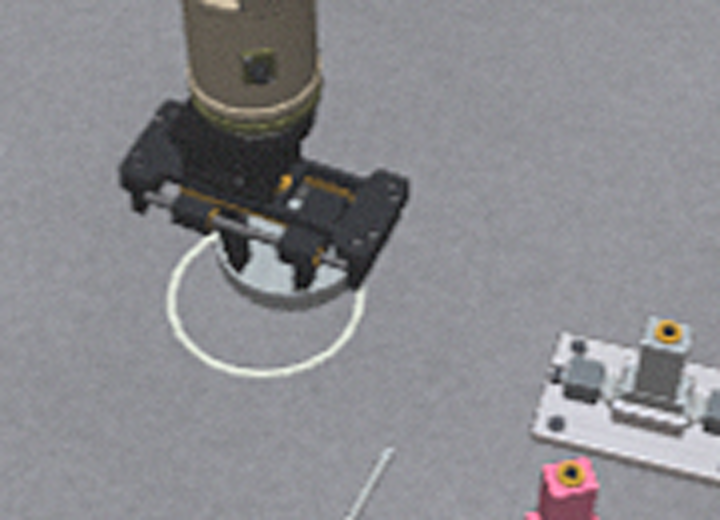

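Run:
```python
from h import *
for p in [(199,185),(448,185),(323,66),(323,309)]: print(wray(p,.024).round(4))
```

```text
[ 0.5588 -0.1779  0.024 ]
[ 0.5587 -0.0706  0.024 ]
[ 0.5105 -0.1246  0.024 ]
[ 0.619  -0.1243  0.024 ]
```

move_arm --pt "0 -0.2 0 0 0" --pt "0 -0.3 -0.04 0 0" --pt "0 -0.3 -0.04 0 0" --pt "0 -0.3 0 0 0" --pt "0 -0.25 0 0 0" --pt "0 -0.2 0 0 0" --pt "0 -0.1 0 0 0" --pt "0 -0.04 0 0 0" --pt "0 0 0 0 0"

```text
time: 6.95
ee_pos: [0.6388, -0.1283, 0.0112]
eef_rot: [-0.0, 1.0, 0.0, 0.0]
ft_force: [-0.7, -0.1, -0.2]
width: 0.0432
```

Run:
```python
from h import *
a=r.camera('wrist')[:,:,::-1];cv2.imwrite('pics/w3.png',a)
```

```text
(no output)
```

View pics/w3.png

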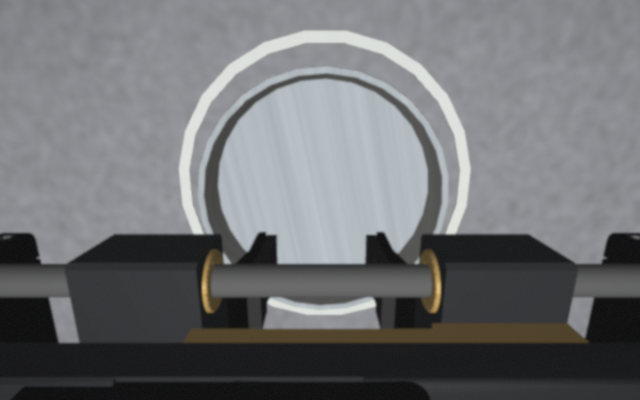

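Run:
```python
from h import *
for p in [(199,185),(446,185),(323,66),(323,307)]: print(wray(p,.024).round(4))
print('ring outer')
for p in [(323,30),(323,315),(179,165),(471,165)]: print(wray(p,0).round(4))
```

```text
[ 0.6012 -0.1799  0.024 ]
[ 0.6011 -0.0734  0.024 ]
[ 0.5529 -0.1265  0.024 ]
[ 0.6604 -0.1263  0.024 ]
ring outer
[ 0.5353 -0.1264  0.    ]
[ 0.6802 -0.1261  0.    ]
[ 0.5964 -0.1973  0.    ]
[ 0.5963 -0.0533  0.    ]
```

move_arm --pt "0 0.2 0 0 0" --pt "0 0.3 0 -0.2 0" --pt "0 0.1 0 -0.6 0" --pt "0 0 0 -1 0" --pt "0 0 0 -1 0" --pt "0 0 0.5 -1 0" --pt "0 0 1 -1 0" --pt "0 0.1 1 -0.6 0" --pt "0 0.1 1 -0.4 0" --pt "0 0.1 1 0 0" --pt "0 0.1 1 0 0" --pt "0 0.1 1 0 0"

```text
time: 8.0
ee_pos: [0.6106, 0.0351, 0.1582]
eef_rot: [0.0, 1.0, 0.0, 0.001]
ft_force: [0.7, 0.5, -0.5]
width: 0.0433
```

move_arm --pt "0 0.1 1 0 0" --pt "0 0.1 1 0 0" --pt "0 0.1 1 0 0" --pt "0 0.1 1 0 0" --pt "0 0 0.8 0 0" --pt "0 0 0 0 0.07" --pt "0 0 0 0 0.07" --pt "0 0 0 0 0.07" --pt "0 0 0 0 0.07" --pt "0 0 0 0 0.07" --pt "0 0 0 0 0.07" --pt "0 0 0 0 0.07"

```text
time: 9.0
ee_pos: [0.6008, 0.1538, 0.1579]
eef_rot: [0.378, 0.926, 0.001, 0.0]
ft_force: [-0.1, -0.1, 1.2]
width: 0.0439
```

move_arm --pt "0 0 0 0 0.07" --pt "0 0 0 0 0.07" --pt "0 0 0 0 0.07" --pt "0 0 0 0 0.07" --pt "0 0 0 0 0.07" --pt "0 0 0 0 0.077" --pt "0 0 0 0 0"

```text
time: 9.58
ee_pos: [0.6007, 0.154, 0.1576]
eef_rot: [0.662, 0.75, 0.001, 0.0]
ft_force: [0.0, 0.4, 0.3]
width: 0.0432
```

Run:
```python
from h import *
a=r.camera('wrist')[:,:,::-1];cv2.imwrite('pics/w4.png',a)
a=r.camera('scene')[:,:,::-1];cv2.imwrite('pics/s4.png',cv2.resize(a[110:280,220:460],None,fx=3.2,fy=3.2,interpolation=cv2.INTER_CUBIC))
s=r.read_state();print(s['ee_pos'],Ro.from_quat(s['eef_rot']).as_matrix().round(3))
print([wproj([.592,.1655,z]).round() for z in (.101,.012)])
```

```text
[0.60082258 0.15409973 0.1572721 ] [[-0.134  0.991  0.001]
 [ 0.991  0.134  0.001]
 [ 0.001  0.001 -1.   ]]
[array([310., 201.]), array([313., 175.])]
```

View pics/w4.png

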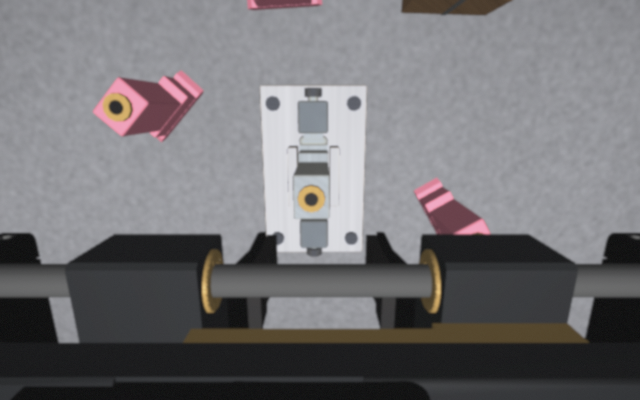

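View pics/s4.png

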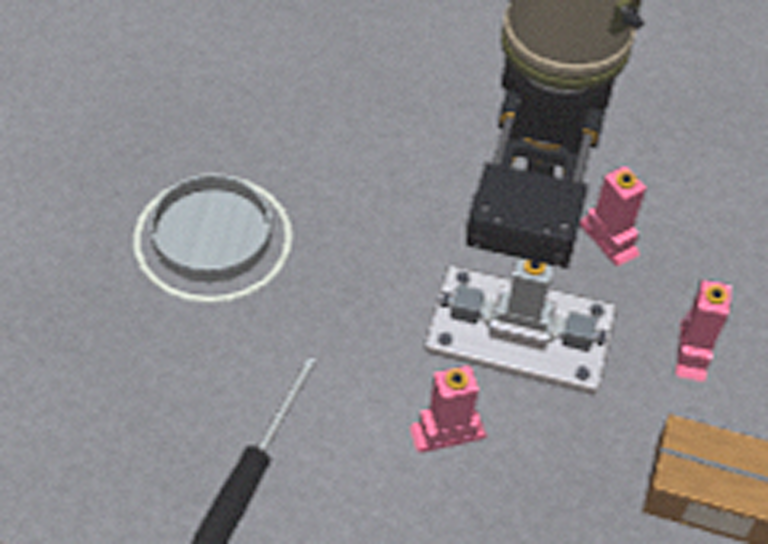

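Run:
```python
from h import *
b=wray((311,199),.101);print(b)
C=[wray(p,.012) for p in [(261,86),(366,86),(361.5,251),(264,251)]];print(np.round(C,4),np.mean(C,0))
s=r.read_state();R=Ro.from_quat(s['eef_rot']).as_matrix()
print('bush in tool',R.T@(b-s['ee_pos']))
for X in C: print((R.T@(X-s['ee_pos'])).round(4))
```

```text
[0.59251828 0.16695748 0.101     ]
[[0.5398 0.2338 0.012 ]
 [0.6259 0.2455 0.012 ]
 [0.6463 0.1    0.012 ]
 [0.556  0.0878 0.012 ]] [0.59202834 0.16679951 0.012     ]
bush in tool [ 0.01382389 -0.00654944  0.05627466]
[ 0.0871 -0.0499  0.1453]
[0.0872 0.0371 0.1454]
[-0.0598  0.0377  0.1453]
[-0.0598 -0.0534  0.1452]
```

The dish sits inside the ring with clearance all round. The wrist view puts the bush 13.8 mm along tool x and -6.6 mm along tool y. I'll centre on it, descend and grip.

move_arm --pt "0 0.3 -0.13 0 0" --pt "0 0.25 -0.13 0 0" --pt "0 0 0 0.5 0" --pt "0 0 0 0.8 0" --pt "0 0 0 0.8 0" --pt "0 0 0 0.8 0" --pt "0 0 0 0.6 0" --pt "0 0 0 0.3 0" --pt "0 0 0 0 0" --pt "0 0 0 0 0"

```text
time: 10.52
ee_pos: [0.5926, 0.1669, 0.0613]
eef_rot: [0.659, 0.752, -0.0, -0.0]
ft_force: [0.4, 1.0, 0.5]
width: 0.0433
```

Run:
```python
from h import *
a=r.camera('wrist')[:,:,::-1];cv2.imwrite('pics/w5.png',a)
a=r.camera('scene')[:,:,::-1];cv2.imwrite('pics/s5.png',cv2.resize(a[150:250,330:460],None,fx=5,fy=5,interpolation=cv2.INTER_CUBIC))
s=r.read_state();print(s['ee_pos'],s['ft_force'])
```

```text
[0.59334322 0.16715667 0.06229989] [ 0.53820766  0.05216857 -0.88552797]
```

View pics/w5.png

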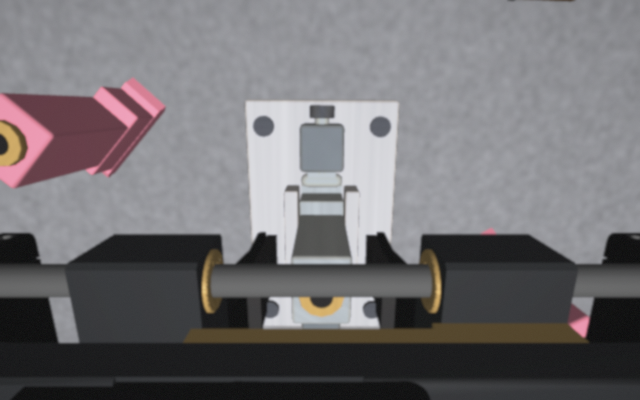

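View pics/s5.png

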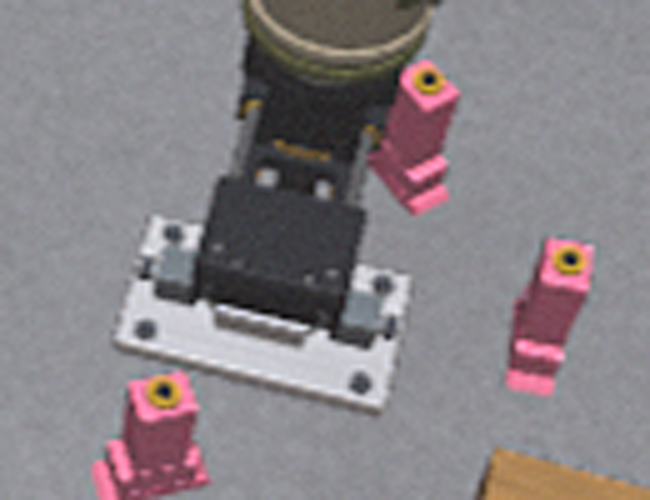

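move_arm --pt "-1 0 0 0 0" --pt "-1 0 0 0 0" --pt "-1 0 0 0 0" --pt "-1 0 0 0 0" --pt "-1 0 0 0 0" --pt "-1 0 0 0 0" --squeeze 40

```text
time: 11.12
ee_pos: [0.5928, 0.1671, 0.0616]
eef_rot: [0.659, 0.752, 0.0, -0.0]
ft_force: [-0.4, 0.7, 3.4]
width: 0.0235
```

move_arm --pt "-1 0.08 0 -0.03 0" --pt "-1 0.08 0 -0.03 0" --pt "-1 0 0 0 0"

```text
time: 11.37
ee_pos: [0.5922, 0.1688, 0.0621]
eef_rot: [0.66, 0.751, -0.001, 0.001]
ft_force: [2.8, -5.1, -5.5]
width: 0.0238
```

move_arm --pt "-1 0.08 0 -0.03 0" --pt "-1 0.08 0 -0.03 0" --pt "-1 0 0 0 0"

```text
time: 11.62
ee_pos: [0.5914, 0.1722, 0.0628]
eef_rot: [0.66, 0.751, -0.002, 0.001]
ft_force: [3.4, -7.3, -11.1]
width: 0.0239
```

move_arm --pt "-1 0.08 0 -0.03 0" --pt "-1 0.08 0 -0.03 0" --pt "-1 0 0 0 0"

```text
time: 11.87
ee_pos: [0.5906, 0.1764, 0.064]
eef_rot: [0.66, 0.751, -0.002, 0.001]
ft_force: [4.1, -4.9, -13.4]
width: 0.024
```

move_arm --pt "-1 0.08 0 -0.03 0" --pt "-1 0.08 0 -0.03 0" --pt "-1 0 0 0 0"

```text
time: 12.12
ee_pos: [0.5903, 0.1805, 0.0659]
eef_rot: [0.66, 0.751, -0.002, 0.001]
ft_force: [3.6, -5.6, -8.9]
width: 0.0235
```

Run:
```python
from h import *
a=r.camera('wrist')[:,:,::-1];cv2.imwrite('pics/w6.png',a)
a=r.camera('scene')[:,:,::-1];cv2.imwrite('pics/s6.png',cv2.resize(a[150:250,330:460],None,fx=5,fy=5,interpolation=cv2.INTER_CUBIC))
s=r.read_state();print(s['ee_pos'],s['ft_force'])
```

```text
[0.59031697 0.18052313 0.0659545 ] [ 3.45100381 -5.7547207  -9.40622359]
```

View pics/w6.png

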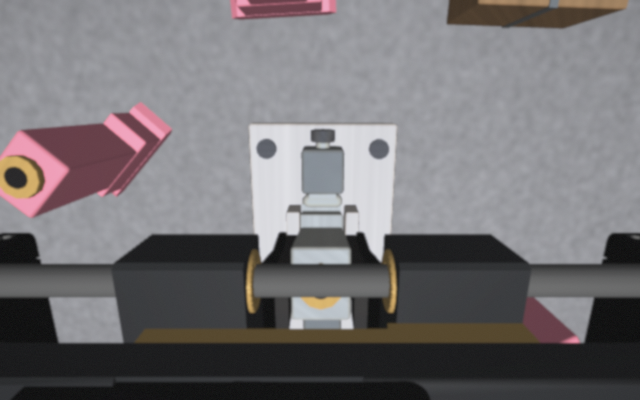

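View pics/s6.png

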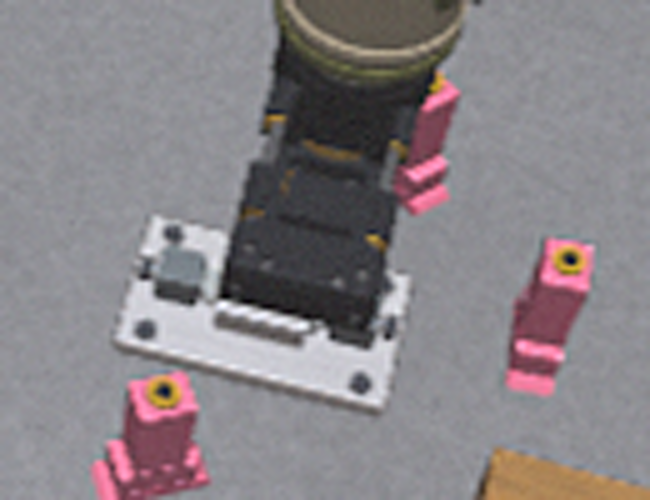

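Run:
```python
from h import *
a=cv2.imread('pics/w6.png');cv2.imwrite('pics/w6z.png',cv2.resize(a[110:340,230:410],None,fx=3.3,fy=2.6,interpolation=cv2.INTER_CUBIC)) 
s=r.read_state();R=Ro.from_quat(s['eef_rot']).as_matrix()
ex=R[:,1]*1; ey=R[:,0].copy(); ey[2]=0; ex[2]=0; ez=np.array([0,0,1.])
c=np.array([.5924,.1669,.012])
def P(y,z,th,cy=.026):
    t=np.radians(th); Y=y-cy; return c+ey*(cy+Y*np.cos(t)+z*np.sin(t))+ez*(z*np.cos(t)-Y*np.sin(t))
for th in (0,3,6,9,12,15):
    print(th,'necktop',wproj(P(.015,.085,th)).round(1),'bush',wproj(P(0,.089,th)).round(1),'neckbase',wproj(P(.015,.028,th)).round(1),'bodyedge',wproj(P(.022,.028,th)).round(1),'ringendz',P(-.03,.004,th)[2].round(4)-.016)
print('plate far',wproj(c+ey*.075),'housing top near',wproj(c+ey*.0365+ez*.022))
```

```text
0 necktop [322.1 283.5] bush [322.  321.5] neckbase [321.9 234.1] bodyedge [321.9 222.4] ringendz 0.0
3 necktop [322.1 274. ] bush [322.1 313.1] neckbase [321.9 232. ] bodyedge [321.9 219.9] ringendz 0.0029
6 necktop [322.1 264.1] bush [322.1 303.9] neckbase [321.9 229.7] bodyedge [321.9 217.5] ringendz 0.0058
9 necktop [322.1 253.7] bush [322.1 294. ] neckbase [321.9 227.4] bodyedge [321.9 214.9] ringendz 0.0087
12 necktop [322.1 242.9] bush [322.1 283.4] neckbase [321.9 224.9] bodyedge [321.9 212.4] ringendz 0.0116
15 necktop [322.1 231.8] bush [322.1 272.2] neckbase [321.9 222.4] bodyedge [321.9 209.7] ringendz 0.0144
plate far [321.96682731 122.88584494] housing top near [321.94179533 194.55308733]
```

View pics/w6z.png

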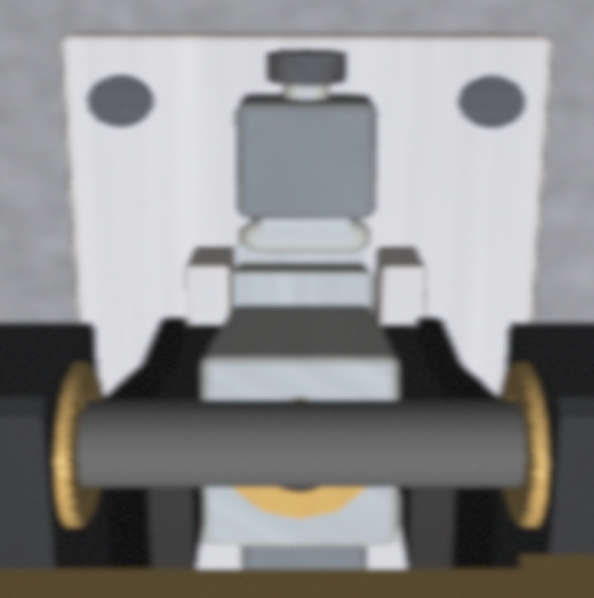

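move_arm --pt "-1 0.08 0 -0.04 0" --pt "-1 0.06 0 -0.04 0" --pt "-1 0 0 0 0"

```text
time: 12.47
ee_pos: [0.5894, 0.1835, 0.0677]
eef_rot: [0.66, 0.751, -0.002, 0.001]
ft_force: [2.2, -6.3, -9.1]
width: 0.0237
```

```bash
cat >> h.py <<'E'
C0=np.array([.5924,.1669,.012]);EY=np.array([-.134,.991,0]);EZ=np.array([0,0,1.])
def look(n):
    a=r.camera('wrist')[:,:,::-1];cv2.imwrite(f'pics/{n}.png',a)
    cv2.imwrite(f'pics/{n}z.png',cv2.resize(a[110:340,230:410],None,fx=3.3,fy=2.6,interpolation=cv2.INTER_CUBIC))
    s=r.read_state();g=s['ee_pos']+EZ*.019-C0
    print('t',s['time'],'grip s,h mm',(g@EY*1e3).round(1),(g[2]*1e3).round(1),'F s,z',(s['ft_force']@EY).round(1),s['ft_force'].round(1),'w',s['width'].round(4))
def pred(y0,z0,th,pts=((.015,.085),(.015,.028),(.022,.028),(0,.089),(-.015,.085),(.022,.008))):
    # underside centre at (y0,z0), tilt th (ring end up positive)
    t=np.radians(th)
    return [tuple(wproj(C0+EY*(y0+y*np.cos(t)+z*np.sin(t))+EZ*(z0+z*np.cos(t)-y*np.sin(t))).round(1)) for y,z in pts]
E
python3 -c "
from h import *
look('w7')"
```

```text
Traceback (most recent call last):
  File "h.py", line 24, in look
    print('t',s['time'],'grip s,h mm',(g@EY*1e3).round(1),(g[2]*1e3).round(1),'F s,z',(s['ft_force']@EY).round(1),s['ft_force'].round(1),'w',s['width'].round(4))
                                                                                                                                             ^^^^^^^^^^^^^^^^
AttributeError: 'float' object has no attribute 'round'
```

View pics/w7z.png

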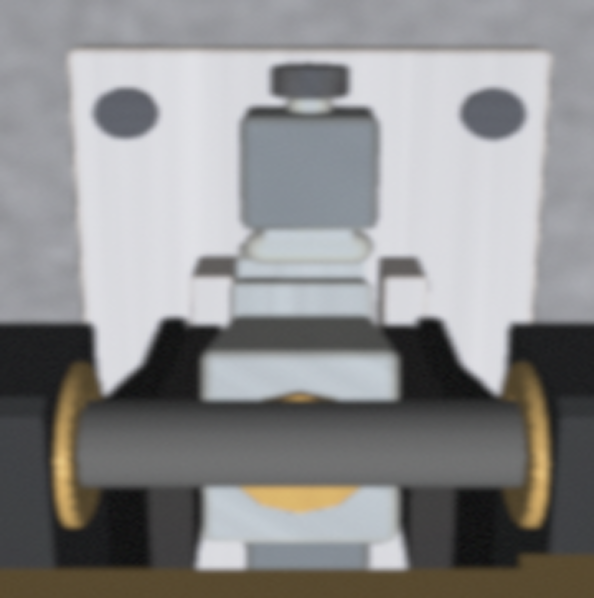

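move_arm --pt "-1 -0.08 0 -0.02 0" --pt "-1 -0.08 0 -0.03 0" --pt "-1 -0.08 0 -0.03 0" --pt "-1 0 0 0 0" --squeeze 50

```text
time: 12.85
ee_pos: [0.5911, 0.1804, 0.0715]
eef_rot: [0.659, 0.752, 0.0, -0.0]
ft_force: [-0.5, -0.9, -3.9]
width: 0.0238
```

```bash
sed -i "s/,'w',s\['width'\].round(4)/,'w',round(float(s['width']),4)/" h.py
python3 -c "
from h import *
look('w8')
for th in (0,4,8,12):
  t=np.radians(th);g=r.read_state()['ee_pos']+EZ*.019-C0
  print(th,pred(g@EY-.0685*np.sin(t),g[2]-.0685*np.cos(t),th))"
```

```text
t 12.9 grip s,h mm 13.6 78.5 F s,z -1.3 [-0.5 -1.4 -4.6] w 0.0235
0 [(np.float64(320.1), np.float64(256.5)), (np.float64(320.3), np.float64(213.2)), (np.float64(320.3), np.float64(200.7)), (np.float64(320.2), np.float64(296.7)), (np.float64(320.4), np.float64(324.6)), (np.float64(320.3), np.float64(192.0))]
4 [(np.float64(320.1), np.float64(252.6)), (np.float64(320.3), np.float64(217.7)), (np.float64(320.3), np.float64(205.2)), (np.float64(320.2), np.float64(293.3)), (np.float64(320.4), np.float64(323.5)), (np.float64(320.4), np.float64(198.4))]
8 [(np.float64(320.1), np.float64(249.0)), (np.float64(320.4), np.float64(222.4)), (np.float64(320.3), np.float64(209.8)), (np.float64(320.2), np.float64(289.8)), (np.float64(320.3), np.float64(322.1)), (np.float64(320.4), np.float64(204.9))]
12 [(np.float64(320.1), np.float64(245.5)), (np.float64(320.4), np.float64(227.2)), (np.float64(320.3), np.float64(214.6)), (np.float64(320.2), np.float64(286.1)), (np.float64(320.3), np.float64(320.4)), (np.float64(320.4), np.float64(211.6))]
```

View pics/w8z.png

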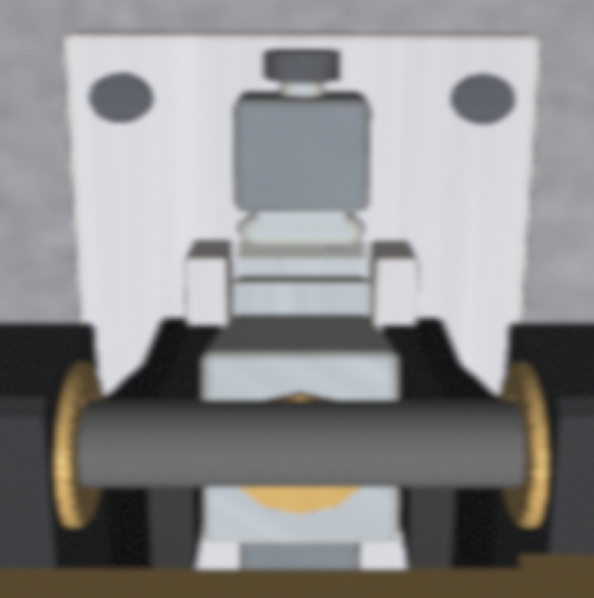

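move_arm --pt "-1 0.04 0 0.08 0" --pt "-1 0 0 0.08 0" --pt "-1 0 0 0 0" --squeeze 30

```text
time: 13.15
ee_pos: [0.5905, 0.182, 0.0668]
eef_rot: [0.659, 0.752, -0.0, -0.0]
ft_force: [0.3, 0.1, -3.1]
width: 0.0237
```

```bash
cat >> h.py <<'E'
def fit(pts):
    # pts: {(y,z):row}; fit grip-based tilt + grip offset along block (du)
    from scipy.optimize import least_squares
    g=r.read_state()['ee_pos']+EZ*.019-C0
    def f(p):
        t=np.radians(p[0]);y0=g@EY-.0685*np.sin(t)-p[1]*1e-3*np.cos(t);z0=g[2]-.0685*np.cos(t)+p[1]*1e-3*np.sin(t)
        q=pred(y0,z0,p[0],list(pts));return [a[1]-b for a,b in zip(q,pts.values())]
    p=least_squares(f,[5,0]);th,du=p.x;t=np.radians(th)
    y0=(g@EY)*1e3-68.5*np.sin(t)-du*np.cos(t);z0=g[2]*1e3-68.5*np.cos(t)+du*np.sin(t)
    tip=lambda y:((y0+y*np.cos(t)+4*np.sin(t)).round(1),(z0+4*np.cos(t)-y*np.sin(t)-4).round(1))
    print('th',th.round(1),'du',du.round(1),'res',p.fun.round(1),'c',y0.round(1),z0.round(1),'ring tip s,rise',tip(-30),'far tip',tip(30))
zr=lambda v:(v+.5)/2.6-.5+110
E
python3 -c "
from h import *
look('w9')"
```

```text
t 13.2 grip s,h mm 15.1 74.0 F s,z 0.2 [-0.9  0.1 -3.8] w 0.0239
```

View pics/w9z.png

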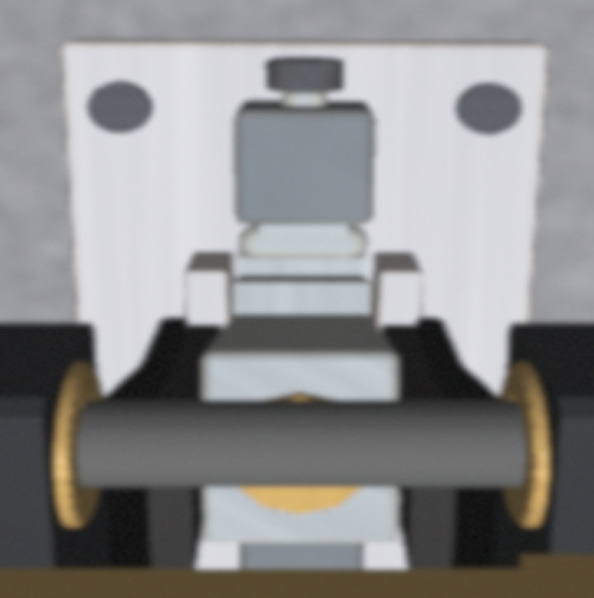

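```bash
python3 -c "
from h import *
fit({(.015,.085):zr(352),(.015,.028):zr(317),(.022,.028):zr(278),(-.015,.085):zr(542)})
print([ (wproj(C0+EY*s+EZ*h)[1]-110+.5)*2.6 for s,h in ((.075,0),(.0365,.022),(.062,.022),(.025,.018))])"
```

```text
th 5.0 du 0.0 res [  6.6 -12.7 -10.3   5. ] c 9.1 5.7 ring tip s,rise (np.float64(-20.4), np.float64(8.3)) far tip (np.float64(39.3), np.float64(3.1))
[np.float64(41.16098570987347), np.float64(226.17782707610232), np.float64(109.3422468631265), np.float64(271.11082353395)]
```

```bash
sed -i 's/z\*np.cos(t)-y\*np.sin(t))).round(1))/z*np.cos(t)-y*np.sin(t))))/' h.py; python3 -c "
from h import *
fit({(.015,.085):zr(352),(.015,.028):zr(317),(.022,.028):zr(278),(-.015,.085):zr(542)})"
```

```text
th 14.4 du 0.1 res [-1.2 -1.3  1.1  1.4] c -2.1 7.7 ring tip s,rise (np.float64(-30.1), np.float64(15.0)) far tip (np.float64(28.0), np.float64(0.1))
```

move_arm --pt "-1 -0.08 0 0 0" --pt "-1 -0.08 0 0 0" --pt "-1 -0.08 0 0 0" --pt "-1 0 0 0 0" --squeeze 25

```text
time: 13.53
ee_pos: [0.5923, 0.1762, 0.0684]
eef_rot: [0.659, 0.752, 0.001, -0.0]
ft_force: [-2.5, 4.7, 4.4]
width: 0.0239
```

move_arm --pt "-1 -0.08 0 -0.03 0" --pt "-1 -0.08 0 -0.05 0" --pt "-1 -0.08 0 -0.05 0" --pt "-1 0 0 0 0"

```text
time: 13.87
ee_pos: [0.5928, 0.1713, 0.0713]
eef_rot: [0.659, 0.752, 0.002, -0.0]
ft_force: [-0.0, 7.7, 1.1]
width: 0.0241
```

```bash
python3 -c "
from h import *
look('w10')"
```

```text
t 13.9167 grip s,h mm 4.3 78.3 F s,z 7.2 [-0.1  7.2  2.4] w 0.0239
```

View pics/w10z.png

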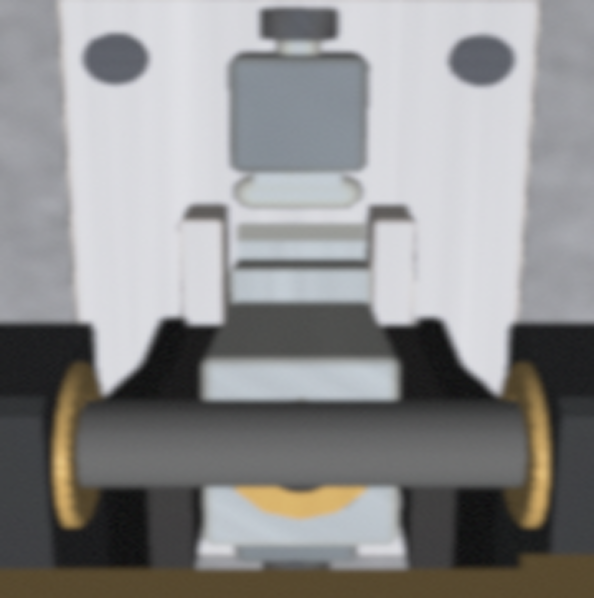

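```bash
python3 -c "
from h import *
fit({(.015,.085):zr(358),(.015,.028):zr(303),(.022,.028):zr(263),(-.015,.085):zr(545)})"
```

```text
th 10.2 du -0.2 res [-1.  -1.5  1.3  1.3] c -7.6 10.8 ring tip s,rise (np.float64(-36.4), np.float64(16.1)) far tip (np.float64(22.7), np.float64(5.4))
```

move_arm --pt "-1 -0.08 0 -0.03 0" --pt "-1 -0.08 0 -0.03 0" --pt "-1 -0.08 0 -0.03 0" --pt "-1 0 0 0 0"

```text
time: 14.25
ee_pos: [0.5937, 0.1661, 0.0739]
eef_rot: [0.659, 0.752, 0.002, -0.001]
ft_force: [-0.9, 8.7, 4.1]
width: 0.0234
```

move_arm --pt "-1 -0.08 0 -0.03 0" --pt "-1 -0.08 0 -0.03 0" --pt "-1 -0.04 0 -0.01 0" --pt "-1 0 0 0 0"

```text
time: 14.58
ee_pos: [0.5944, 0.1611, 0.0757]
eef_rot: [0.659, 0.752, 0.002, -0.001]
ft_force: [-1.6, 9.9, 4.7]
width: 0.0235
```

```bash
python3 -c "
from h import *
look('w11')"
```

```text
t 14.6333 grip s,h mm -5.9 82.6 F s,z 9.0 [-2.2  8.7  4.9] w 0.0239
```

View pics/w11z.png

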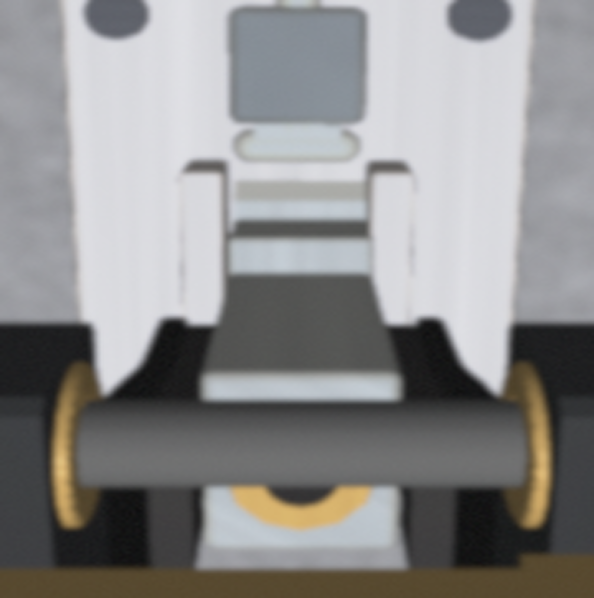

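```bash
python3 -c "
from h import *
fit({(.015,.085):zr(374),(.015,.028):zr(275),(.022,.028):zr(237),(-.015,.085):zr(548)})"
```

```text
th 2.0 du -0.8 res [-1.2 -1.3  0.8  1.7] c -7.5 14.2 ring tip s,rise (np.float64(-37.4), np.float64(15.2)) far tip (np.float64(22.6), np.float64(13.1))
```

move_arm --pt "-1 -0.08 0 -0.02 0" --pt "-1 -0.08 0 -0.02 0" --pt "-1 -0.08 0 -0.02 0" --pt "-1 -0.08 0 -0.02 0" --pt "-1 0 0 0 0"

```text
time: 15.05
ee_pos: [0.5955, 0.1528, 0.0779]
eef_rot: [0.659, 0.752, 0.002, -0.0]
ft_force: [-1.7, 7.7, 6.6]
width: 0.0239
```

move_arm --pt "-1 -0.06 0 -0.02 0" --pt "-1 -0.06 0 -0.01 0" --pt "-1 0 0 0 0"

```text
time: 15.3
ee_pos: [0.596, 0.1496, 0.0785]
eef_rot: [0.659, 0.752, 0.002, -0.0]
ft_force: [-1.7, 7.5, 5.4]
width: 0.0238
```

```bash
python3 -c "
from h import *
look('w12')
a=r.camera('scene')[:,:,::-1];cv2.imwrite('pics/s12.png',cv2.resize(a[150:250,330:460],None,fx=5,fy=5,interpolation=cv2.INTER_CUBIC))
"
```

```text
t 15.35 grip s,h mm -17.6 85.5 F s,z 7.5 [-2.   7.3  6.2] w 0.0239
```

View pics/w12z.png

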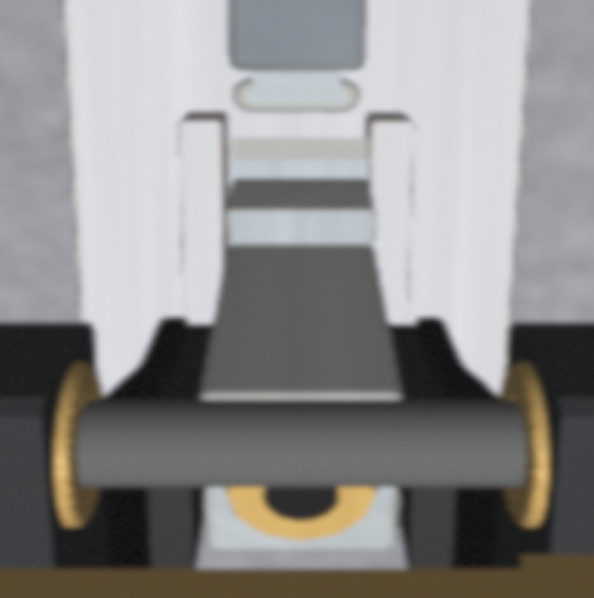

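View pics/s12.png

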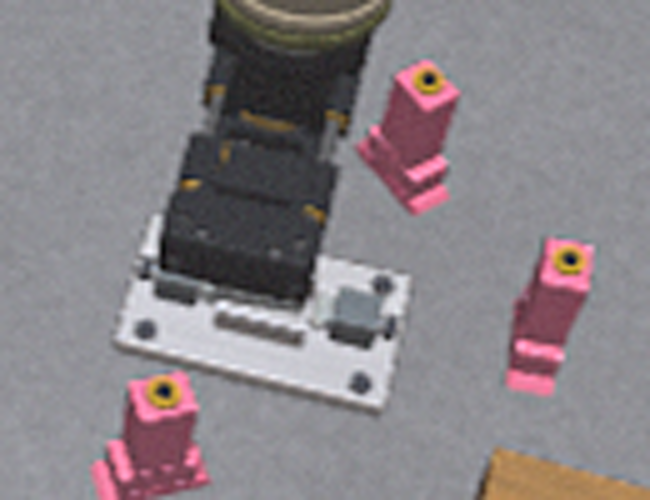

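```bash
python3 -c "
from h import *
fit({(.015,.085):zr(394),(.015,.028):zr(246),(.022,.028):zr(209),(-.015,.085):zr(549)})"
```

```text
th -7.3 du -1.5 res [-1.1 -1.3  0.5  2. ] c -7.4 17.7 ring tip s,rise (np.float64(-37.7), np.float64(13.9)) far tip (np.float64(21.9), np.float64(21.5))
```

move_arm --pt "-1 0 0 -0.06 0" --pt "-1 0.1 0 -0.06 0" --pt "-1 0.12 0 0 0" --pt "-1 0.12 0 0 0" --pt "-1 0.06 0 0 0" --pt "-1 0 0 0 0" --pt "-1 0 0 0 0"

```text
time: 15.98
ee_pos: [0.5938, 0.1573, 0.0801]
eef_rot: [0.659, 0.752, -0.0, 0.0]
ft_force: [0.5, 0.1, -2.9]
width: 0.024
```

```bash
python3 -c "
from h import *
look('w13')
"
```

```text
t 16.0333 grip s,h mm -9.8 87.2 F s,z -0.1 [ 0.1 -0.1 -3.8] w 0.0239
```

View pics/w13z.png

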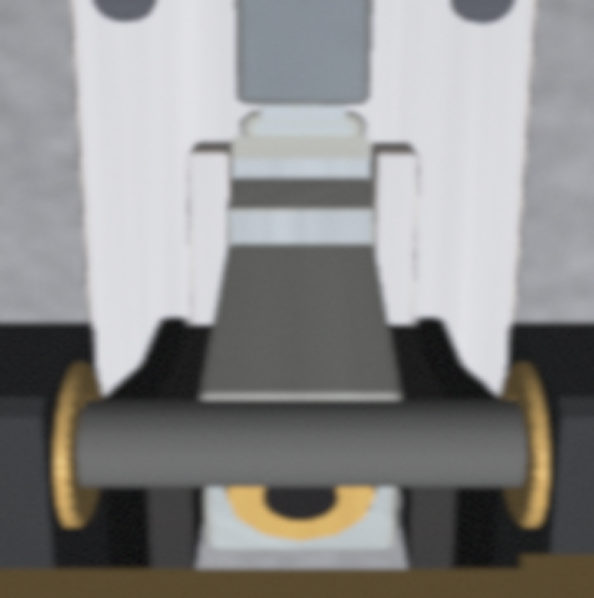

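move_arm --pt "-1 0 0 0.04 0" --pt "-1 0 0 0.08 0" --pt "-1 0 0 0.04 0" --pt "-1 0.04 0 0.03 0" --pt "-1 0.04 0 0.03 0" --pt "-1 0.04 0 0.03 0" --pt "-1 0 0 0 0" --squeeze 10

```text
time: 16.62
ee_pos: [0.5934, 0.1609, 0.0738]
eef_rot: [0.659, 0.752, -0.0, -0.0]
ft_force: [-0.1, -0.1, -3.3]
width: 0.0238
```

```bash
python3 -c "
from h import *
look('w14')
"
```

```text
t 16.6667 grip s,h mm -6.3 80.9 F s,z 0.4 [-0.3  0.3 -3.8] w 0.0238
```

View pics/w14z.png

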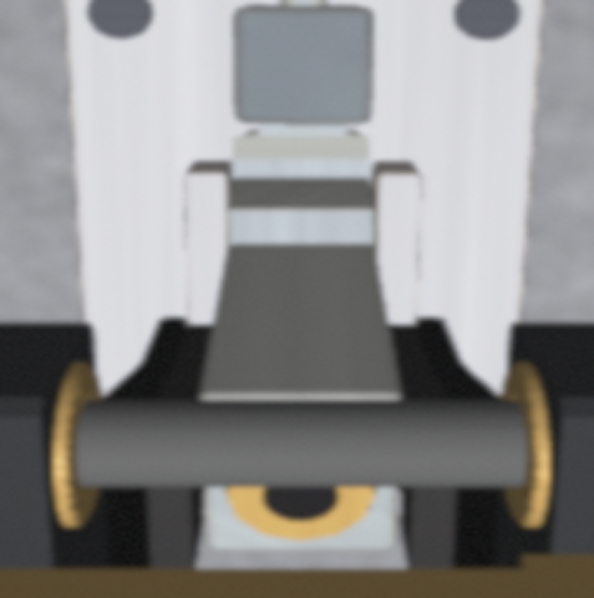

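move_arm --pt "-1 0 0 -0.12 0" --pt "-1 0 0 -0.12 0" --pt "-1 -0.16 0 0 0" --pt "-1 -0.16 0 0 0" --pt "-1 -0.04 0 0 0" --pt "-1 0 0 0.04 0" --pt "-1 0 0 0.04 0" --pt "-1 0 0 0 0"

```text
time: 17.33
ee_pos: [0.595, 0.1518, 0.0784]
eef_rot: [0.659, 0.752, 0.0, 0.0]
ft_force: [-1.9, 0.1, 1.9]
width: 0.0239
```

```bash
python3 -c "
from h import *
look('w15')
"
```

```text
t 17.3833 grip s,h mm -15.3 85.4 F s,z -0.3 [-0.4 -0.4  1.7] w 0.0237
```

View pics/w15z.png

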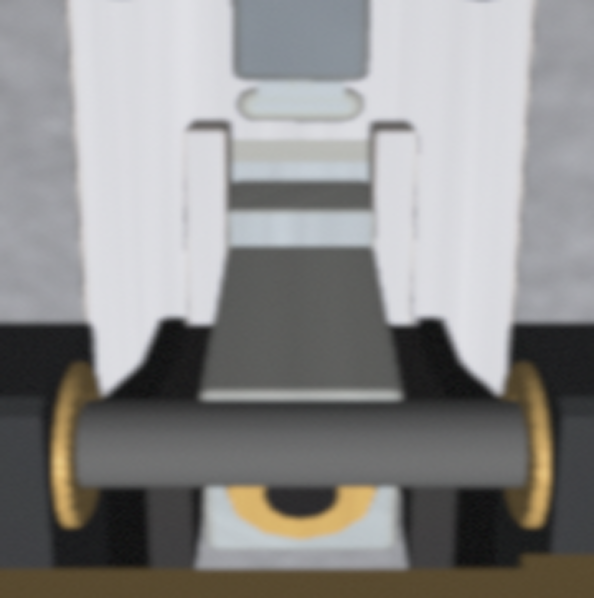

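move_arm --pt "-1 0 0 0.03 0" --pt "-1 0.05 0 0.03 0" --pt "-1 0.05 0 0.02 0" --pt "-1 0.05 0 0.02 0" --pt "-1 0 0 0 0"

```text
time: 17.8
ee_pos: [0.5945, 0.1566, 0.0762]
eef_rot: [0.659, 0.752, 0.001, -0.0]
ft_force: [-1.9, 1.3, 6.5]
width: 0.0239
```

```bash
python3 -c "
from h import *
look('w16')
"
```

```text
t 17.85 grip s,h mm -10.6 83.2 F s,z 2.9 [-2.6  2.6  5.7] w 0.0242
```

View pics/w16z.png

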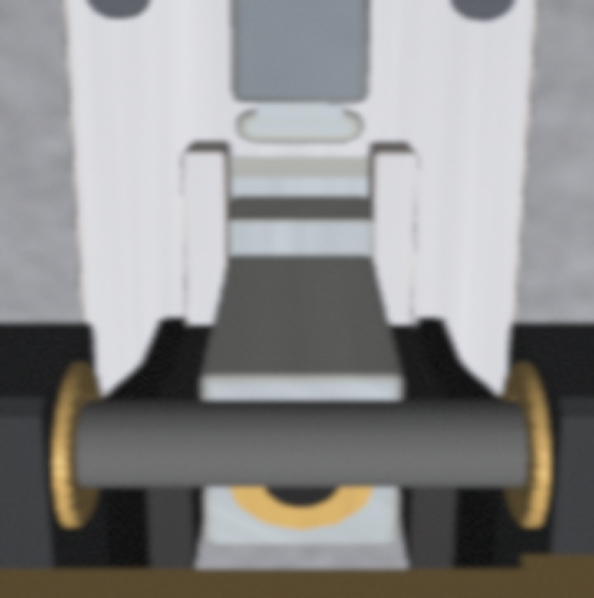

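```bash
python3 -c "
from h import *
fit({(.015,.085):zr(377),(.015,.028):zr(256),(.022,.028):zr(219),(-.015,.085):zr(541)})"
```

```text
th -2.2 du -2.3 res [-1.6 -1.3  0.4  2.5] c -5.7 14.9 ring tip s,rise (np.float64(-35.8), np.float64(13.7)) far tip (np.float64(24.1), np.float64(16.0))
```

move_arm --pt "-1 0.04 0 0.02 0" --pt "-1 0.04 0 0.02 0" --pt "-1 0 0 0 0"

```text
time: 18.1
ee_pos: [0.5942, 0.1586, 0.0752]
eef_rot: [0.659, 0.752, 0.001, -0.0]
ft_force: [-1.8, 2.6, 7.3]
width: 0.0239
```

```bash
python3 -c "
from h import *
look('w17')
"
```

```text
t 18.15 grip s,h mm -8.5 82.2 F s,z 3.2 [-2.4  2.9  6.8] w 0.0241
```

View pics/w17z.png

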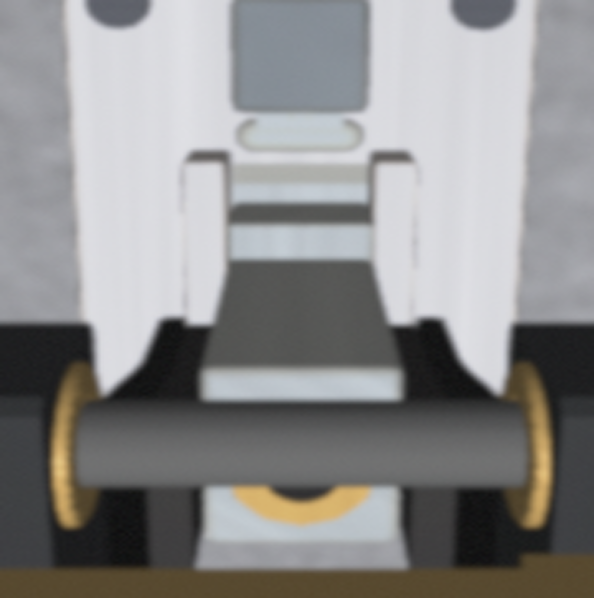

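```bash
python3 -c "
from h import *
fit({(.015,.085):zr(369),(.015,.028):zr(262),(.022,.028):zr(223),(-.015,.085):zr(540)})
fit({(.015,.085):zr(369),(.015,.028):zr(262),(.022,.028):zr(223)})"
```

```text
th 0.0 du -2.5 res [-1.2 -1.5  0.9  1.8] c -6.1 13.7 ring tip s,rise (np.float64(-36.1), np.float64(13.7)) far tip (np.float64(23.9), np.float64(13.7))
th -0.3 du -2.1 res [-0.  -1.2  1.2] c -6.0 13.7 ring tip s,rise (np.float64(-36.0), np.float64(13.6)) far tip (np.float64(24.0), np.float64(13.9))
```

move_arm --pt "-1 0 0 0 0" --pt "-1 0 0 0 0" --pt "-1 0 0 -0.08 0" --pt "-1 0.05 0 -0.1 0" --pt "-1 0.1 0 -0.15 0" --pt "-1 0.07 0 -0.2 0" --pt "-1 0 0 -0.2 0" --pt "-1 0 0 -0.2 0" --pt "-1 0 0 -0.2 0" --pt "-1 0 0 -0.15 0" --pt "-1 0 0 -0.1 0" --pt "-1 0 0 0 0" --squeeze 35

```text
time: 19.15
ee_pos: [0.5936, 0.1627, 0.1097]
eef_rot: [0.659, 0.752, 0.0, 0.0]
ft_force: [0.2, 0.2, -2.7]
width: 0.0234
```

```bash
python3 -c "
from h import *
look('w18')
a=r.camera('scene')[:,:,::-1];cv2.imwrite('pics/s18.png',cv2.resize(a[120:250,230:460],None,fx=3.4,fy=3.4,interpolation=cv2.INTER_CUBIC))
"
```

```text
t 19.2 grip s,h mm -4.3 116.3 F s,z -0.4 [ 0.7 -0.3 -2.9] w 0.0238
```

View pics/w18z.png

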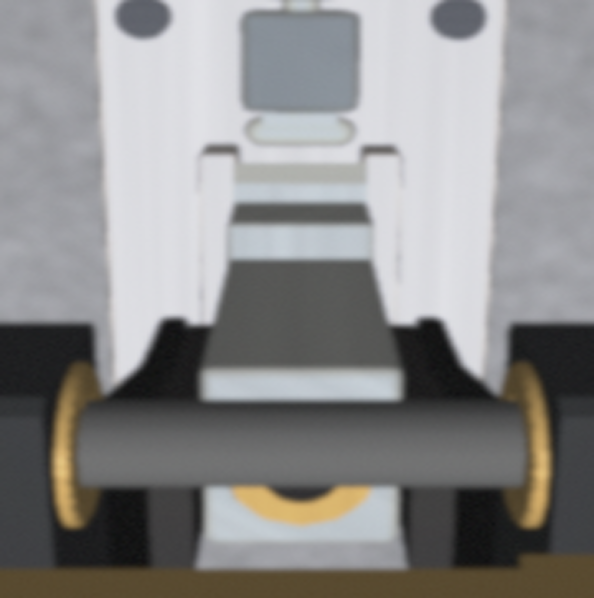

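View pics/s18.png

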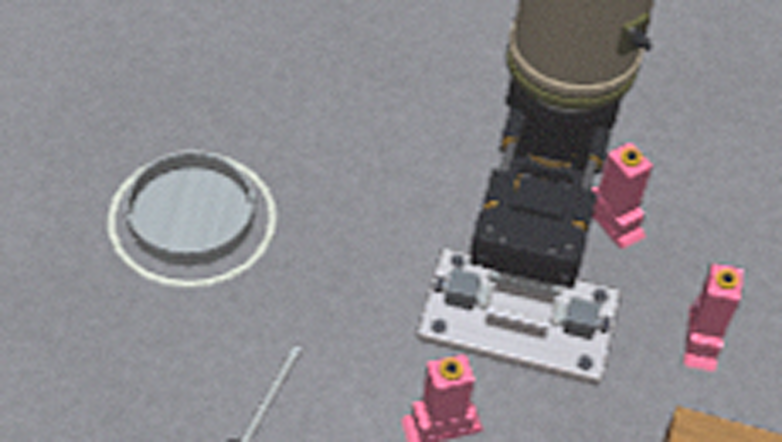

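move_arm --pt "-1 0.04 0 -0.04 0" --pt "-1 0.04 0 -0.04 0" --pt "-1 0 0 0 0" --pt "-1 0 0 0 0" --pt "-1 0 0 0 0" --pt "-1 0 0 0 0" --pt "-1 0 0 0 0" --pt "-1 0 0 0 0"

```text
time: 19.92
ee_pos: [0.593, 0.1647, 0.111]
eef_rot: [0.659, 0.752, -0.0, -0.0]
ft_force: [-0.8, 0.7, -3.4]
width: 0.0236
```

```bash
python3 -c "
from h import *
look('w19')
fit({(.015,.085):zr(369),(.015,.028):zr(262),(.022,.028):zr(223),(-.015,.085):zr(540)})
t=r.camera('top')[:,:,::-1];cv2.imwrite('pics/t19.png',cv2.resize(t[150:300,170:430],None,fx=3,fy=3))
print(abs(np.array(r.read_state()['joint_vel'])).max())
"
```

```text
t 19.9667 grip s,h mm -2.3 118.0 F s,z -0.2 [-0.1 -0.2 -3.6] w 0.0235
th 0.1 du -2.5 res [-1.2 -1.5  0.9  1.8] c 0.1 49.5 ring tip s,rise (np.float64(-29.9), np.float64(49.6)) far tip (np.float64(30.1), np.float64(49.5))
0.0027954664656377145
```

View pics/w19z.png

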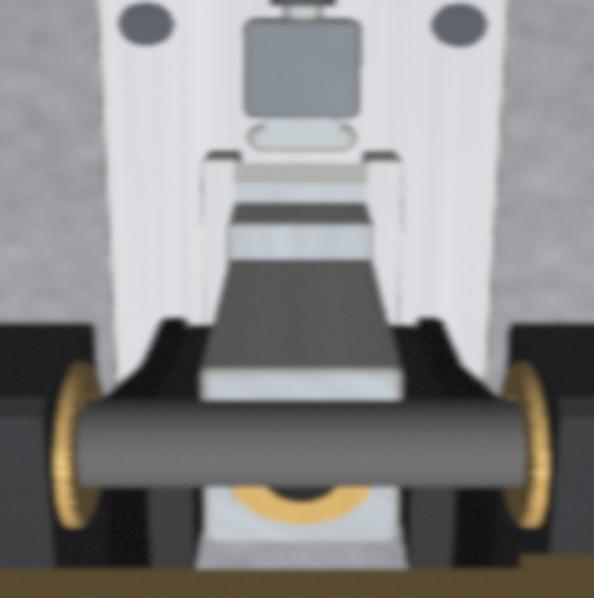

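View pics/t19.png

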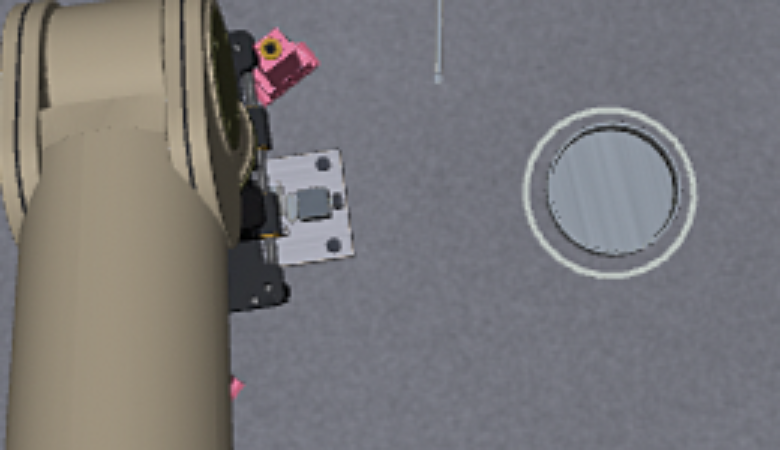

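The pictures show the dish centred in the ring. The block is level, centred over its seat and hanging free, with only its own weight on the gripper.

```bash
python3 -c "
from bench import r
print(r.close_job())"
```

```text
the job is handed in; nothing more can be done
None
```

The job is handed in, after about 20 s of the 58 s allowed. The dish is in the ring, and the block is held upright above its seat. No verdict is reported.

**Dish:** I pushed it along the counter with the fingertips inside its wall and never lifted it. Its centre is within about 1–2 mm of the ring's centre, and the final top picture shows clearance all round.

**Rocking the block:**
- **First tip:** the end nearest the ring came up first, to about 15 mm while the other end was still down.
- **Tip back:** the other end then rose to about 21.5 mm against about 14 mm for the first. To do this the block slid about 6 mm towards the ring and pivoted on that housing. The second end therefore slipped past its plunger rather than clearly popping over it.
- **Levelling:** my first try did nothing. The ring end dropped to an estimated 9 mm, still above its plunger. I then levelled the block by pressing it lightly on the ring-side plunger.

**Last checks:**

| Check | Result |
|---|---|
| Block tilt (camera fit) | about 0.1°, good to about 1° |
| Distance from the seat's centre, along the channel | about 0.1 mm |
| Underside above the jig's highest part | about 27 mm |
| Force on the gripper | about 3.6 N, the block's weight alone |
| Joint speeds | near zero |

The largest force I read was about 14 N. I never steered near the pink look-alikes or the other things. The last pictures show no change in the ones still visible, but the arm hid some of them.

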